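# Slide a strip carrier onto the narrow inspection beam

## Task

The flat aluminium carrier on the white loading deck is too wide to grip: slide it off the deck onto the narrow raised beam, so that it balances there centred and square with the beam, clear of the deck, and gently push it fully home against the end stop, with the stop's plunger pressed in flush. Do not tip or drop the carrier, do not ram the stop, leave the things around the station where they stand, and finish with the robot clear of everything.

Things in the scene. Friction and masses are not known exactly. Their poses are not given: they have to be found in the camera images.
- station: Fixed loading station. Origin on the table (z = 0) below the deck's exit edge, on the centre line; its +x is the direction of travel, its z is up. White deck: 190 mm long (x -190 to 0), 220 mm wide (y -110 to 110), top 70 mm above the table, no rims. After an 8 mm gap the beam follows: an aluminium bar 30 mm wide (y -15 to 15), x 8 to 220, its top 68 mm above the table (2 mm below the deck).
- carrier: Flat aluminium plate with two copper strips and small black chips on top, 110 mm long (its x) by 96 mm wide (its y) by 14 mm thick, about 0.4 kg. Origin at the centre of its underside. It starts on the deck, off the centre line and askew, its x within about 0.45 rad of the station's x.
- stop: Fixed dark steel end stop on the beam, 28 x 60 x 30 mm (x, y, height). Origin at the centre of the face that meets the carrier, at the beam's top; axes as the station's (+x away from the deck). Its place along the beam varies. A plunger, a 10 mm steel pin 8 mm above the beam's top, stands up to 10 mm out of the face towards the deck, with a slight drag of its own.
- plunger (a joint): How far the stop's plunger is pushed in, m: 0 fully out (10 mm proud of the face), 0.010 flush. It does not spring back.
- roller: White plastic roller, a tube 34 mm across and 45 mm high, standing on the table beside the beam. Origin at the centre of its underside. Bystander.
- collar: Steel shaft collar, 44 mm across and 16 mm high, on the table on the other side of the beam. Origin at the centre of its underside. Bystander.
- spool: White flanged spool, 100 mm across, 38 mm high, lying on the table to the left. Origin at the centre of its underside. Bystander.
- bottle: White plastic bottle, 60 mm across, 120 mm high, on the table at the far left. Origin at the centre of its underside. Bystander.
- tray: Grey plastic parts tray, 110 x 150 x 45 mm, on the table to the right. Origin at the centre of its underside. Bystander.
- spare: Smaller spare carrier, 80 x 50 x 14 mm, on the table at the far right. Origin at the centre of its underside. Bystander.
Mind the look-alikes: they are no part of the job. What is shaped like the carrier but green, purple or turquoise is not meant.

How it is judged:
On the way:
1. the carrier's middle has been slid over the beam, still level (x of carrier in the frame of station above 0.02 m and angle between carrier's own z axis and vertical below 0.1 rad and height (world z) of carrier below 0.078 m), for 0.1 s.
At the end, for the whole second after the job is handed in: The carrier rests level (within 0.04 rad) and still on the beam alone, its middle within 8 mm of the centre line, square within 0.06 rad, its front edge within 2 mm of the stop's face and the plunger in to within 2 mm of flush (y of carrier in the frame of station between -0.008 and 0.008 m and x of carrier in the frame of stop between -0.057 and -0.053 m and z of carrier in the frame of station between 0.066 and 0.07 m and angle between the x axis of carrier and the x axis of station, either way round below 0.06 rad and angle between carrier's own z axis and vertical below 0.04 rad and value of joint plunger above 0.008 m and linear speed of carrier below 0.01 m/s); the robot touches nothing.
It fails at once if the carrier tips or falls (more than 0.15 rad, or 20 mm below the beam's top) (angle between carrier's own z axis and vertical above 0.15 rad or height (world z) of carrier below 0.048 m).
It fails at once if the carrier is lifted more than 30 mm off the deck (height (world z) of carrier above 0.1 m).
It fails at once if the stop is rammed (more than 20 N between carrier and stop) (contact force between carrier and stop above 20 N).
It fails at once if a bystander is moved more than 20 mm (distance of any of roller, collar, spool, bottle, tray, spare from where it was at the start of the episode above 0.02 m).
It also fails if it takes over 61 s, if anything falls off the work surface, if the arm or the gripper's body presses on something with over 40 N, if the wrist force passes 120 N, or if a joint passes its speed limit or range.

## Robot

A 7-joint arm with a two-finger parallel gripper is mounted at the origin on the work surface. World frame = base frame: x ahead of the robot, y to its left, z up, the work surface at z = 0. Lengths are in m, angles in rad, forces in N, time in s.
With the tool pointing down it reaches from about 0.35 to 0.9 m from the base axis. Payload 8.1 kg.
Tool frame: the origin (TCP) lies at the very end of the fingers, on their centre line; the grasp point (between the pads) lies 19 mm behind it; z points along the fingers, y is the line along which they close (so a half turn about z gives the same grasp; the last joint's range is limited). The gripper opens to 92 mm and grips with 3 to 60 N. Pads are 19 mm wide; open, the fingers measure 130 mm over their backs; the gripper's body (75 mm by 190 mm) begins 47 mm behind the grasp point.
Start: joints at [-1.394, 0.434, 0.025, 1.573, -0.012, 1.134, -0.075], TCP at [0.173, 0.601, 0.2] pointing down, gripper open.
Joint ranges: [-2.62, 2.62], [-0.44, 2.09], [-1.27, 1.32], [0.08, 2.57], [-1.32, 4.46], [0.12, 2], [-2.74, 2.74]. Speed limits (rad/s): [2.22, 2.22, 3.01, 3.01, 3.14, 3.14, 3.14].

## Interface

Orientations are given as a rotation vector (axis times angle).
In Python, from cell import observe, get_image, sign_off, find_in, trace, place_of gives the robot as it stands. The module is installed in compiled form; this text tells all that it offers.
- The arm moves only by the shell command python3 -m handwheel 'ROWS' [OPENING] [FORCE]. ROWS is JSON, a list of rows, each a list of 6 numbers: the shift along the tool's x, y, z each as a share of 0.02 m, from -1 to 1, then the turn, a rotation vector about the tool's x, y, z each as a share of 4 degrees, from -1 to 1. A call has 1 to 8 rows; each row shifts and turns the commanded pose from where the row before left it, along the tool's axes as they then stand; what a row does not reach is not made up. A row lasts 1/12 s, in which the tool goes at most 41.7 mm and 7.16 degrees, less where a joint would pass 70% of its speed; a pose out of reach is approached as far as the arm can. A call with a number of a shift or a turn outside -1 to 1 is refused whole. A call with a gripper value outside its range is refused whole. OPENING is the opening, from 0 (shut) to 1 (fully open), set as the call begins (- or left out, the last holds). The fingers move at their own pace and stop on an object; FORCE is the grip in N (left out, the last holds). Time passes only in rows, so rows that do not move let the fingers close. It gives the time, the measured TCP pose, the force, the opening and the grip force at its end, in the units of the state.
- observe(): the state, without advancing time (a new reading comes with each control period).
- get_image(name): name is "scene" or "top"; returns a dict with "image" (480x640x3 uint8, red, green, blue), "fx", "fy", "cx", "cy" (pixels), "position" and "orientation" of the camera in the world. Camera axes: x right, y down, z forward; pixel columns grow to the right and rows downward; lengths in m; the calibration is good to about 2 mm. A picture is of the moment at which its call begins. There is no depth.
- sign_off(): hands the job in; it is judged then, once.
Trained networks look in the newest picture that a camera, given by its name, has taken for a name from the list of things; names that differ only in an ending like _2 or _b are one class to them, and where a whole thing is asked for, a point or a joint stands for the part that bears it (a point fixed in the world has none). Each returns a list of dicts, best first, with "score" (0 to 1); they miss things now and then, are a little off and sometimes report something else, mostly with a low value. They report only what shows in the picture. A call takes as long as a camera call. They do not tell look-alikes from the thing itself.
- find_in(label, camera): "rect" ([centre column, centre row, width, height] as shares, 0 to 1, of the picture: columns of its width, rows of its height, round what is visible of it).
- trace(label, camera): "region" (480x640 bool, what is visible of it) and "rect" ([centre column, centre row, width, height] as shares, 0 to 1, of the picture: columns of its width, rows of its height, round what is visible of it).
- place_of(label, camera): "point" ([column, row] as shares, 0 to 1, of the picture: columns of its width, rows of its height: a listed point, or the origin of a listed thing).
The state is a dict: "clock": time; "joints": joint angles; "dq": joint speeds; "joint_efforts": joint torques, N m; "position": TCP position; "ee_rot": TCP orientation; "force": force on the tool from outside, world axes, zero at the start; "ft_torque": the same for the moment, N m; "width": opening from 0.0 (shut) to 1.0 (fully open); "gripper_force": force on a finger pad.
Only numpy, scipy, OpenCV 4.12 (cv2) and the standard library are available. Lean on these libraries where they do the work, as an engineer would, in place of code of your own. Each camera call takes 0.05 s, during which the arm holds its last target. There are 200 camera calls.

## Working session

There is one attempt and no reset: what is moved stays moved. The work goes in short steps, Python scripts to look and compute and a shell command to move; the robot and the scene stay as the last step left them, time stands still between calls to the robot, and variables do not carry over. Pictures are saved under pics/ and viewed, at most 10 in all, crops included, and the job is handed in when it is done.

```bash
mkdir -p pics; cat > h.py <<'E'
import numpy as np, cv2
from cell import *
from scipy.spatial.transform import Rotation as R
def cam(n):
    g=get_image(n); o=np.array(g["orientation"],float)
    g["R"]=R.from_rotvec(o).as_matrix() if o.size==3 else (o if o.shape==(3,3) else R.from_quat(o).as_matrix())
    return g
def ray(g,u,v,z):
    d=g["R"]@np.array([(u-g["cx"])/g["fx"],(v-g["cy"])/g["fy"],1]); p=np.array(g["position"])
    return p+d*(z-p[2])/d[2]
def proj(g,P):
    c=(np.atleast_2d(P)-g["position"])@g["R"]; return np.c_[g["fx"]*c[:,0]/c[:,2]+g["cx"],g["fy"]*c[:,1]/c[:,2]+g["cy"]]
E
python3 - <<'E'
from h import *
print(observe())
for n in("top","scene"):
    g=cam(n); cv2.imwrite(f"pics/{n}0.png",g["image"][...,::-1]); print(n,g["position"],g["orientation"],g["fx"],g["cx"],g["cy"])
    for l in "station carrier stop roller collar spool bottle tray spare".split():
        print(l,[(round(d["score"],2),np.round(np.array(d["point"])*[640,480],1), np.round(ray(g,*(np.array(d["point"])*[640,480]),{'carrier':.07,'stop':.068}.get(l,0))[:2],3)) for d in place_of(l,n)[:3]])
E
```

```text
{'clock': 0.0, 'joints': array([-1.39360047,  0.43522025,  0.02495714,  1.5740778 , -0.01160163,
        1.13396939, -0.07509264]), 'dq': array([ 6.97878735e-05, -6.51736675e-04,  4.74793989e-05, -9.01639024e-04,
        1.04338710e-03, -7.19746657e-05, -6.48687156e-04]), 'joint_efforts': array([-2.38818866e-04, -6.67839217e+01,  9.84774157e-01, -3.14458930e+01,
       -6.05416973e-02,  4.31423611e-02,  1.70857606e-04]), 'position': array([0.17249998, 0.6001685 , 0.19885396]), 'ee_rot': array([-4.38134004e-01, -3.11080678e+00,  2.39955096e-03]), 'force': array([-0.29450624,  0.89034646, -0.11938693]), 'ft_torque': array([-0.00547027, -0.01309932,  0.07182895]), 'gripper_force': 0.0, 'width': 1.003227063206921}
top [0.19612597 0.03662497 1.42379947] [-2.13294461  2.10367946 -0.21392387] 556.6166117805917 330.894242691706 233.91086470414047
station [(0.68, array([322.4, 205.6]), array([0.558, 0.058]))]
carrier [(0.93, array([298.7, 289.1]), array([0.33 , 0.111])), (0.81, array([374.1, 289.7]), array([ 0.331, -0.072])), (0.76, array([224.7, 315.3]), array([0.265, 0.288]))]
stop [(0.74, 
[... 692 characters left out ...]
array([364.8, 235.7]), array([0.54 , 0.168])), (0.83, array([318.2, 196.8]), array([0.339, 0.213])), (0.69, array([371.9, 173.8]), array([0.365, 0.41 ]))]
stop [(0.66, array([299.3, 287.9]), array([ 0.559, -0.082]))]
roller [(0.72, array([344. , 316.7]), array([ 0.647, -0.025]))]
collar [(0.7, array([384.6, 210.9]), array([0.449, 0.373])), (0.53, array([283.5, 287.6]), array([ 0.48 , -0.054]))]
spool [(0.77, array([386.1, 211.9]), array([0.455, 0.372])), (0.3, array([282.5, 287.6]), array([ 0.478, -0.056]))]
bottle [(0.62, array([437.5, 234.1]), array([0.618, 0.388]))]
tray [(0.89, array([155.9, 372.2]), array([ 0.48 , -0.416]))]
spare [(0.57, array([237.4, 395.3]), array([ 0.642, -0.337]))]
```

View pics/top0.png

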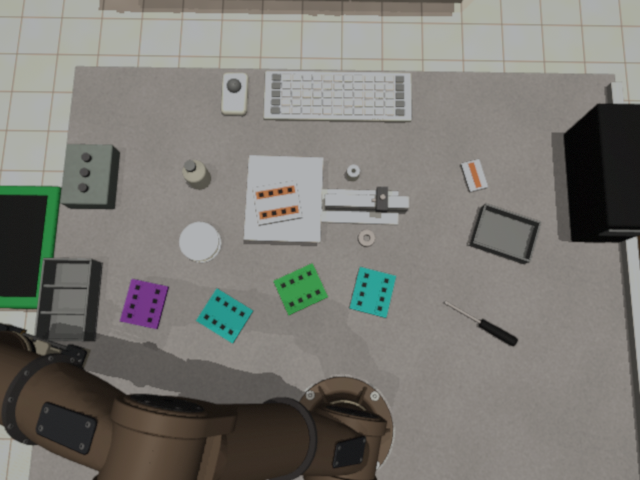

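View pics/scene0.png

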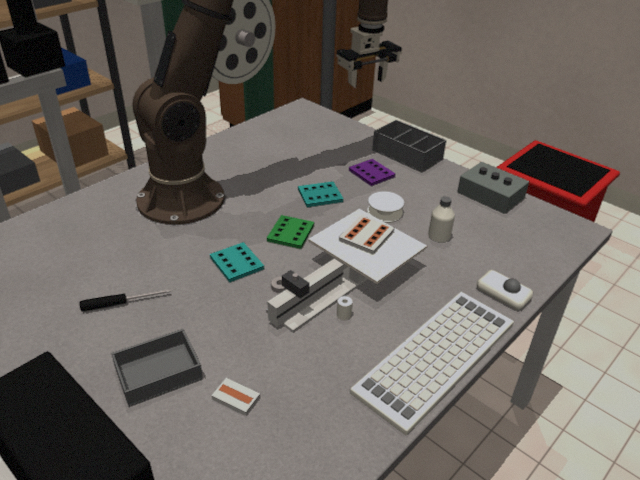

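The top view shows the aluminium carrier with two copper strips at about (278,202) on the deck. The look-alikes are green (300,289), turquoise (373,291) and (225,316), purple (145,304), and the spare (475,176). I'm choosing (278,202) by its description. Travel runs to the image right, and the stop is at about (381,199). I'll check the choice in a close crop.

```bash
python3 - <<'E'
from h import *
a=cam("top")
im=a["image"][...,::-1]
c=im[148:252,238:416]
cv2.imwrite("pics/crop1.png",cv2.resize(c,None,fx=4.4,fy=4.4,interpolation=cv2.INTER_CUBIC))
g=cam("scene")
for n,gg in (("top",a),("scene",g)):
  for l in("carrier","station","stop"):
    for d in trace(l,n)[:4]:
        m=d["region"].astype(np.uint8)
        if m.sum()<20: continue
        cs=max(cv2.findContours(m,0,1)[0],key=cv2.contourArea)
        print(n,l,round(d["score"],2),m.sum(),np.round(cv2.boxPoints(cv2.minAreaRect(cs)),1).tolist())
E
```

```text
top carrier 0.96 1668 [[347.8999938964844, 308.20001220703125], [358.6000061035156, 265.3999938964844], [395.79998779296875, 274.70001220703125], [385.1000061035156, 317.5]]
top carrier 0.75 1643 [[119.4000015258789, 320.0], [131.39999389648438, 276.1000061035156], [168.39999389648438, 286.20001220703125], [156.39999389648438, 330.1000061035156]]
top carrier 0.74 1666 [[251.60000610351562, 186.89999389648438], [295.1000061035156, 179.60000610351562], [301.3999938964844, 217.60000610351562], [258.0, 224.8000030517578]]
top carrier 0.73 1631 [[272.20001220703125, 279.79998779296875], [311.8999938964844, 262.1000061035156], [327.5, 297.20001220703125], [287.79998779296875, 314.8999938964844]]
top station 0.59 7300 [[242.39999389648438, 239.89999389648438], [245.10000610351562, 154.3000030517578], [409.5, 159.60000610351562], [406.79998779296875, 245.1999969482422]]
scene carrier 0.94 845 [[297.6000061035156, 186.10000610351562], [340.29998779296875, 179.6999969482422], [343.6000061035156, 201.89999389648438], [300.8999938964844, 208.3000030517578]]
scene carrier 0.87 756 [[347.0, 170.0], [360.3999938964844, 149.89999389648438], [396.3999938964844, 173.89999389648438], [383.0, 194.0]]
scene carrier 0.75 1233 [[338.70001220703125, 240.1999969482422], [351.1000061035156, 209.6999969482422], [395.0, 227.60000610351562], [382.5, 258.1000061035156]]
scene carrier 0.66 1037 [[265.8999938964844, 241.1999969482422], [273.20001220703125, 212.10000610351562], [313.8999938964844, 222.1999969482422], [306.6000061035156, 251.39999389648438]]
scene station 0.82 6443 [[243.39999389648438, 275.6000061035156], [392.5, 189.60000610351562], [429.1000061035156, 253.10000610351562], [280.0, 339.1000061035156]]
scene stop 0.87 513 [[277.6000061035156, 283.1000061035156], [287.8999938964844, 267.6000061035156], [314.20001220703125, 285.20001220703125], [303.8999938964844, 300.6000061035156]]
```

View pics/crop1.png

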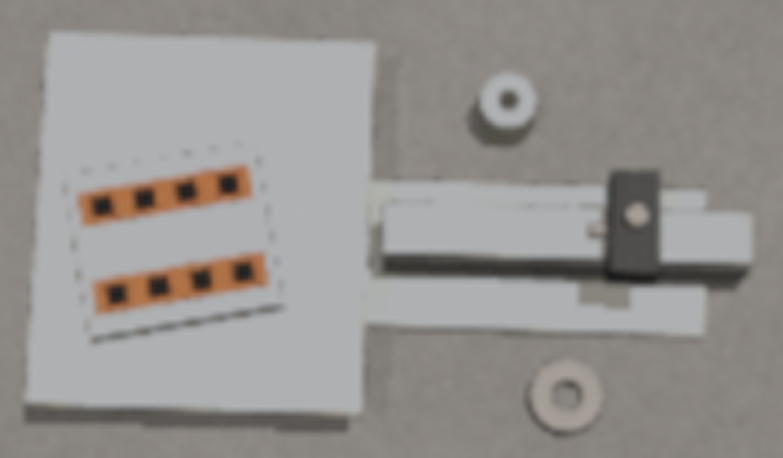

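The crop confirms the choice. It shows an aluminium plate with two orange strips of black chips, centred at crop (172,240) on the white deck. The beam runs to the right, with the stop at (634,222) and its plunger pointing left at (597,229). Next I'll fit the poses.

```bash
cat >> h.py <<'E'
def orange(g,pred=None):
    hsv=cv2.cvtColor(g["image"],cv2.COLOR_RGB2HSV)
    m=((hsv[...,0]>3)&(hsv[...,0]<18)&(hsv[...,1]>120)&(hsv[...,2]>90)).astype(np.uint8)
    n,l,s,c=cv2.connectedComponentsWithStats(cv2.morphologyEx(m,cv2.MORPH_CLOSE,np.ones((3,3))))
    return [(s[i,4],c[i]) for i in range(1,n) if s[i,4]>60], l
def carrier(g,box,z=.085):
    # both strips' pixels inside a pixel box -> centre and strip direction on plane z
    hsv=cv2.cvtColor(g["image"],cv2.COLOR_RGB2HSV)
    m=((hsv[...,0]>3)&(hsv[...,0]<18)&(hsv[...,1]>110)&(hsv[...,2]>70)).astype(np.uint8)
    k=np.zeros_like(m); u0,v0,u1,v1=box; k[v0:v1,u0:u1]=1; m=cv2.morphologyEx(m*k,cv2.MORPH_CLOSE,np.ones((3,3)))
    v,u=np.nonzero(m)
    P=np.array([ray(g,a,b,z)[:2] for a,b in zip(u,v)])
    r=cv2.minAreaRect((P*1000).astype(np.float32)); return len(u),P.mean(0),np.array(r[0])/1000,cv2.boxPoints(r)/1000,r
E
python3 - <<'E'
from h import *
from scipy.optimize import least_squares
a=cam("top"); s=cam("scene")
q=lambda x,y:((x+.5)/4.4-.5+238,(y+.5)/4.4-.5+148)
gt=cv2.cvtColor(a["image"],cv2.COLOR_RGB2GRAY)
pts=[(-.19,.11,.07,48,32),(0,.11,.07,376,42),(0,-.11,.07,362,413),(-.19,-.11,.07,27,403),(.008,.015,.068,388,203),(.22,.015,.068,752,213),(.22,-.015,.068,750,264),(.008,-.015,.068,385,256)]
M=np.array(pts)
uv=np.array([q(x,y) for x,y in M[:,3:]])
def res(p):
    c,sn=np.cos(p[2]),np.sin(p[2]); W=np.c_[p[0]+c*M[:,0]-sn*M[:,1],p[1]+sn*M[:,0]+c*M[:,1],M[:,2]]
    return (proj(a,W)-uv).ravel()
f=least_squares(res,[.56,.057,-1.57]); print("station",f.x,np.round(f.fun.reshape(-1,2),1).tolist()); p=f.x
Rs=np.array([[np.cos(p[2]),-np.sin(p[2])],[np.sin(p[2]),np.cos(p[2])]])
tos=lambda P:(np.atleast_2d(P)-p[:2])@Rs
for x,y,z,n in [(608,170,.098,'stop top'),(603,272,.098,'stop top'),(590,229,.076,'pin')]: print(n,tos(ray(a,*q(x,y),z)[:2]))
for g,b in((a,(245,170,310,230)),(s,(335,205,400,260))):
    n,mean,ctr,box,r=carrier(g,b); print(n,"mean",tos(mean),"ctr",tos(ctr)); B=tos(box); print(B.round(4).tolist(), [np.arctan2(*(B[(i+1)%4]-B[i])[::-1]).round(3) for i in range(4)], np.round(r[1],1))
# carrier corners in crop
for x,y in [(63,178),(262,150),(283,306),(92,340)]: print(tos(ray(a,*q(x,y),.084)[:2]))
# station model in scene overlay
W=lambda X:np.c_[p[:2]+X[:,:2]@Rs.T,X[:,2]]
im=s["image"][...,::-1].copy()
for u,v in proj(s,W(M[:,:3])): cv2.circle(im,(round(u),round(v)),2,(0,0,255),-1)
cv2.imwrite("pics/scn1.png",cv2.resize(im[190:350,230:440],None,fx=3.6,fy=3.6))
E
```

```text
station [ 0.55767426  0.05911178 -1.58879987] [[0.2, -0.0], [0.0, 0.1], [0.2, 0.5], [-0.5, 0.3], [-0.8, -0.3], [0.5, 0.1], [0.9, 0.1], [-0.5, -0.8]]
stop top [[0.13343834 0.02924934]]
stop top [[ 0.13156655 -0.02983985]]
pin [[0.12547878 0.00057649]]
469 mean [[-0.11159358 -0.01557333]] ctr [[-0.11072443 -0.01535245]]
[[-0.1498, -0.0589], [-0.0572, -0.0389], [-0.0717, 0.0282], [-0.1643, 0.0082]] [np.float64(0.212), np.float64(1.783), np.float64(-2.929), np.float64(-1.358)] [68.6 94.7]
325 mean [[-0.10820147 -0.01573271]] ctr [[-0.10886779 -0.01561069]]
[[-0.1477, -0.0595], [-0.0553, -0.0394], [-0.07, 0.0283], [-0.1624, 0.0082]] [np.float64(0.214), np.float64(1.785), np.float64(-2.927), np.float64(-1.357)] [69.3 94.6]
[[-0.17437482  0.01857653]]
[[-0.06233662  0.03875303]]
[[-0.04661502 -0.05180916]]
[[-0.15259051 -0.0747745 ]]
```

View pics/scn1.png

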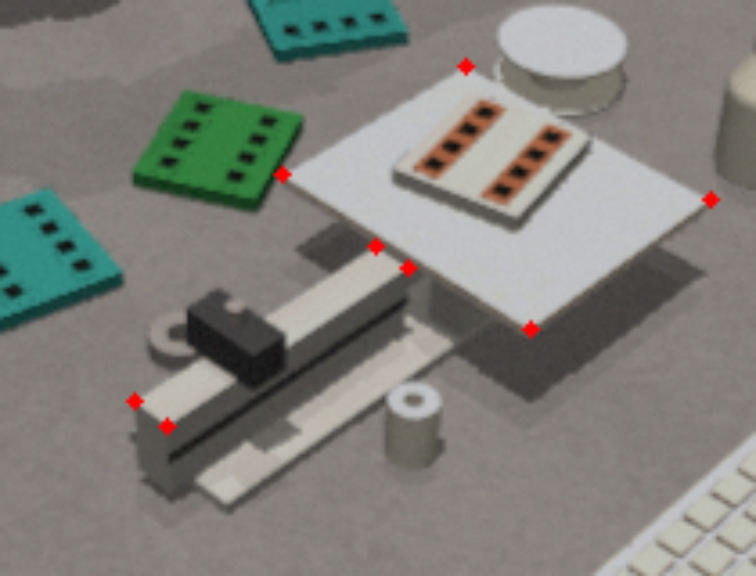

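The scene crop shows the fitted model corners (red dots) on the deck corners at (466,66), (283,174), (531,329), (711,200), and on the beam ends within about 2 mm. Measured in the station frame:

| Item | x (mm) | y (mm) | Yaw (rad) |
|---|---|---|---|
| Carrier | -110 | -15.5 | 0.21 |
| Stop face | about 132 | – | – |

My plan is a square two-finger push on its -y side to centre and square it. After that, a two-finger push on the rear edge moves it forward.

```bash
cat >> h.py <<'E'
S=np.array([.55767,.05911,-1.5888]); RS=np.array([[np.cos(S[2]),-np.sin(S[2])],[np.sin(S[2]),np.cos(S[2])]])
tos=lambda P:(np.atleast_2d(P)[:,:2]-S[:2])@RS
def go(x,y,z,yaw):
    """remaining move to station x,y, height z, tool-x heading yaw (station frame), in rows' units (sum)"""
    o=observe(); T=R.from_rotvec(o["ee_rot"]); X=T.as_matrix()[:,0]
    P=np.r_[S[:2]+RS@[x,y],z]; zax=np.array([0,0,-1.]); h=yaw+S[2]; xa=np.array([np.cos(h),np.sin(h),0]); G=np.c_[xa,np.cross(zax,xa),zax]
    rv=(T.inv()*R.from_matrix(G)).as_rotvec()
    d=P-o["position"]
    print("t",round(o["clock"],2),"stn",tos(o["position"])[0].round(4),"z",o["position"][2].round(4),"head",round((np.arctan2(X[1],X[0])-S[2]+np.pi)%(2*np.pi)-np.pi,3),"F",o["force"].round(1),"w",round(o["width"],2))
    print("turn rows",(np.degrees(rv)/4).round(2),"shift rows now-axes",(T.inv().apply(d)/.02).round(2),"after-turn axes",(G.T@d/.02).round(2),"J",o["joints"].round(2))
E
python3 -c "
from h import *
go(-.105,-.105,.2,-np.pi/2)"
```

```text
t 1.5 stn [-0.5346 -0.3947] z 0.1996 head -1.833 F [-0.   0.1 -1. ] w 0.99
turn rows [ 0.    0.   -3.75] shift rows now-axes [-19.55 -17.    -0.02] after-turn axes [-1.449e+01 -2.148e+01 -2.000e-02] J [-1.39  0.43  0.02  1.57 -0.01  1.13 -0.08]
```

```bash
python3 -m handwheel '[[0,0,0,0,0,-0.94],[0,0,0,0,0,-0.94],[0,0,0,0,0,-0.94],[0,0,0,0,0,-0.93],[-0.6,-0.9,0,0,0,0],[-0.6,-0.9,0,0,0,0],[-0.6,-0.9,0,0,0,0],[-0.6,-0.9,0,0,0,0]]' 0.75
python3 -m handwheel '[[-0.6,-0.9,0,0,0,0],[-0.6,-0.9,0,0,0,0],[-0.6,-0.9,0,0,0,0],[-0.6,-0.9,0,0,0,0],[-0.6,-0.9,0,0,0,0],[-0.6,-0.9,0,0,0,0],[-0.6,-0.9,0,0,0,0],[-0.6,-0.9,0,0,0,0]]'
python3 -c "
from h import *
go(-.105,-.105,.2,-np.pi/2)"
```

```text
clock: 2.17
position: [0.2197, 0.527, 0.1996]
ee_rot: [0.028, 3.141, -0.0]
force: [-0.9, 0.3, 0.5]
width: 0.749
gripper_force: 0.0
clock: 2.83
position: [0.3132, 0.3812, 0.1998]
ee_rot: [0.028, 3.141, 0.001]
force: [0.8, -0.3, -0.6]
width: 0.751
gripper_force: 0.0
t 2.83 stn [-0.3177 -0.2503] z 0.1998 head -1.571 F [ 0.8 -0.3 -0.6] w 0.75
turn rows [ 0.  0. -0.] shift rows now-axes [-7.260e+00 -1.063e+01 -1.000e-02] after-turn axes [-7.260e+00 -1.063e+01 -1.000e-02] J [-1.02  0.22  0.04  1.89 -0.01  1.03  0.57]
```

```bash
python3 -m handwheel '[[-0.6,-0.9,0,0,0,0],[-0.6,-0.9,0,0,0,0],[-0.6,-0.9,0,0,0,0],[-0.6,-0.9,0,0,0,0],[-0.6,-0.9,0,0,0,0],[-0.6,-0.9,0,0,0,0],[-0.6,-0.9,0,0,0,0],[-0.6,-0.9,0,0,0,0]]'
python3 -m handwheel '[[-0.6,-0.9,0,0,0,0],[-0.6,-0.9,0,0,0,0],[-0.6,-0.9,0,0,0,0],[-0.6,-0.7,0,0,0,0],[0,0,1,0,0,0],[0,0,1,0,0,0],[0,0,1,0,0,0],[0,0,1,0,0,0]]'
python3 -c "
from h import *
go(-.105,-.105,.076,-np.pi/2)"
```

```text
clock: 3.5
position: [0.4066, 0.2355, 0.1999]
ee_rot: [0.028, 3.141, 0.001]
force: [0.1, -0.1, -0.3]
width: 0.752
gripper_force: 0.0
clock: 4.17
position: [0.4531, 0.1675, 0.1191]
ee_rot: [0.029, 3.141, 0.001]
force: [-0.4, 0.2, -0.5]
width: 0.747
gripper_force: 0.0
t 4.17 stn [-0.1065 -0.1065] z 0.1191 head -1.571 F [-0.4  0.2 -0.5] w 0.75
turn rows [ 0.01  0.01 -0.01] shift rows now-axes [-0.07 -0.08  2.15] after-turn axes [-0.07 -0.07  2.15] J [-0.62  0.3   0.19  2.02 -0.08  0.83  1.17]
```

```bash
python3 -m handwheel '[[0,0,1,0,0,0],[0,0,1,0,0,0],[0,0,0.2,0,0,0],[-0.3,0,0,0,0,0],[-0.3,0,0,0,0,0],[0,0,0,0,0,0]]'
python3 - <<'E'
from h import *
a=cam("top"); cv2.imwrite("pics/t2.png",cv2.resize(a["image"][148:252,238:416,::-1],None,fx=4.4,fy=4.4,interpolation=cv2.INTER_CUBIC))
go(-.105,-.06,.076,-np.pi/2)
E
```

```text
clock: 4.67
position: [0.4675, 0.1678, 0.077]
ee_rot: [0.029, 3.138, 0.002]
force: [0.8, -0.5, -0.0]
width: 0.747
gripper_force: 0.0
t 4.72 stn [-0.1069 -0.0929] z 0.0769 head -1.572 F [-0.3  0.2  0.5] w 0.75
turn rows [ 0.02  0.04 -0.01] shift rows now-axes [-1.64 -0.1   0.05] after-turn axes [-1.64 -0.1   0.04] J [-0.6   0.38  0.18  2.04 -0.1   0.73  1.2 ]
```

View pics/t2.png

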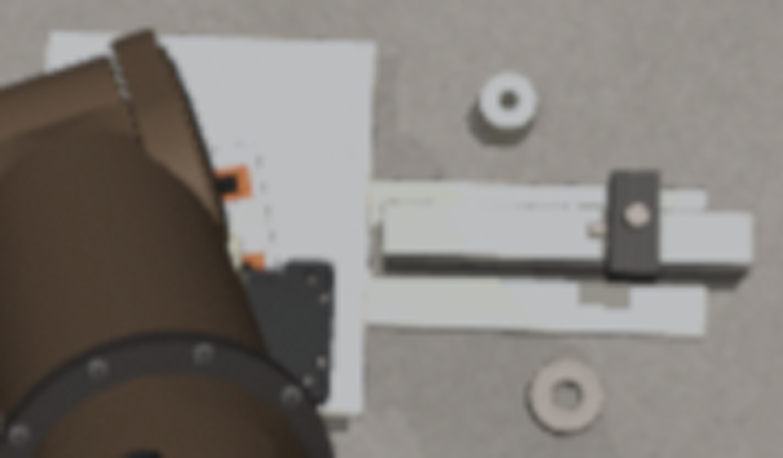

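The top view is partly hidden by the arm; the gripper body is at crop (295,330), below the carrier, which hasn't moved. I'll push gently and then measure with the scene camera.

```bash
python3 -m handwheel '[[-0.2,0,0,0,0,0],[-0.2,0,0,0,0,0],[-0.2,0,0,0,0,0],[-0.2,0,0,0,0,0]]'
python3 -m handwheel '[[-0.2,0,0,0,0,0],[-0.2,0,0,0,0,0],[-0.2,0,0,0,0,0],[-0.2,0,0,0,0,0],[0,0,0,0,0,0]]'
cat > m.py <<'E'
from h import *
import sys
def meas(n,box):
    g=cam(n); k=carrier(g,box); B=tos(k[3]); L=max(((B[(i+1)%4]-B[i]) for i in range(4)),key=np.linalg.norm); yaw=(np.arctan2(L[1],L[0])+np.pi/2)%np.pi-np.pi/2
    print(n,k[0],"ctr",tos(k[2])[0].round(4),"yaw",yaw.round(3),"size",np.round(k[4][1],1)); return g
E
python3 - <<'E'
from m import *
g=meas("scene",(290,205,400,290)); meas("top",(245,150,400,240)); cv2.imwrite("pics/s3.png",cv2.resize(g["image"][150:310,250:440,::-1],None,fx=3.6,fy=3.6))
go(-.105,-.0575,.076,-np.pi/2)
E
```

```text
clock: 5.05
position: [0.4815, 0.1671, 0.0759]
ee_rot: [0.028, 3.141, 0.0]
force: [-0.2, 1.1, -0.5]
width: 0.751
gripper_force: 0.0
clock: 5.47
position: [0.4978, 0.1667, 0.0756]
ee_rot: [0.029, 3.141, 0.0]
force: [0.4, -0.8, -0.5]
width: 0.753
gripper_force: 0.0
scene 265 ctr [-0.1089 -0.0156] yaw 0.214 size [69.3 94.6]
top 1 ctr [-0.0722  0.027 ] yaw 0.0 size [0. 0.]
t 5.57 stn [-0.1065 -0.0627] z 0.0755 head -1.571 F [ 0.  -0.5 -0.7] w 0.75
turn rows [-0. -0. -0.] shift rows now-axes [-0.26 -0.07 -0.02] after-turn axes [-0.26 -0.07 -0.02] J [-0.57  0.42  0.19  1.97 -0.11  0.76  1.24]
```

View pics/s3.png

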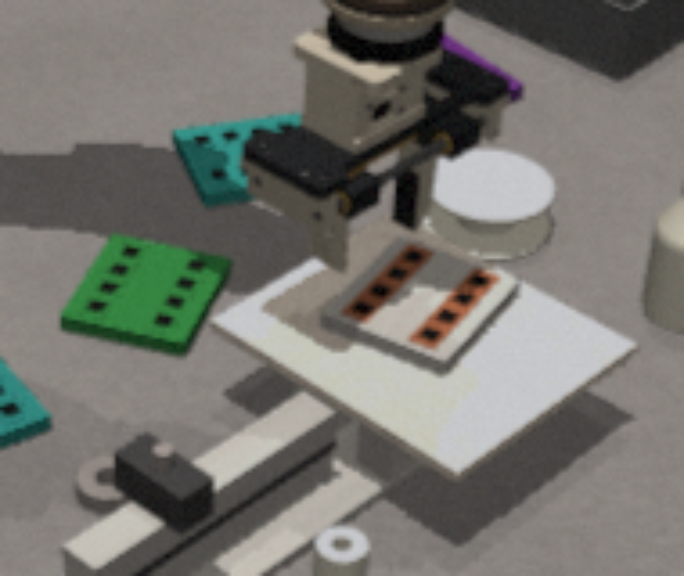

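The scene crop shows the near fingertip at about (345,268), with the carrier's near corner at (325,315), apparently not yet moved. I'll check where the fingertips project.

```bash
python3 - <<'E'
from h import *
g=cam("scene"); o=observe(); T=R.from_rotvec(o["ee_rot"])
im=cv2.resize(g["image"][205:265,320:410,::-1],None,fx=8,fy=8,interpolation=cv2.INTER_CUBIC)
def dot(P,c):
    u,v=(proj(g,P)[0]-[320,205]+.5)*8; cv2.circle(im,(int(u),int(v)),4,c,-1); print((int(u),int(v)))
for s in(-1,1):
  for x in (-.0095,.0095):
    for y in (.0345,.0535): dot(o["position"]+T.apply([x,s*y,0]),(0,0,255) if s<0 else (255,0,0))
c=np.array([-.109,-.0155]);a=.213;C=np.array([[np.cos(a),-np.sin(a)],[np.sin(a),np.cos(a)]])
for i in(-1,1):
  for j in(-1,1):
    for z in (.07,.084): dot(np.r_[S[:2]+RS@(c+C@[i*.055,j*.048]),z],(0,255,0))
cv2.imwrite("pics/s4.png",im)
E
```

```text
(202, 236)
(160, 262)
(157, 209)
(115, 235)
(349, 146)
(388, 122)
(304, 120)
(343, 97)
(323, 118)
(326, 82)
(591, 218)
(596, 182)
(148, 291)
(151, 254)
(426, 401)
(430, 364)
```

View pics/s4.png

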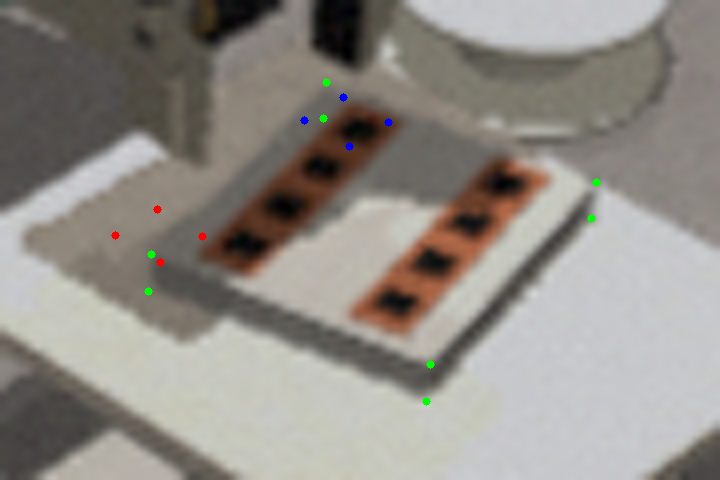

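The crop has the carrier model (green) on the carrier. The real near fingertip is at about (188,163), against a projected (158,235), so the opened fingers end roughly 25 mm above the reported TCP and are passing over the carrier. I'll back off and go down carefully, watching the force.

```bash
python3 -m handwheel '[[1,0,0,0,0,0],[1,0,0,0,0,0],[0.2,0,0,0,0,0],[0,0,0.3,0,0,0],[0,0,0.2,0,0,0],[0,0,0,0,0,0]]'
python3 -m handwheel '[[0,0,0.1,0,0,0],[0,0,0.1,0,0,0],[0,0,0,0,0,0]]'
python3 - <<'E'
from h import *
g=cam("scene"); o=observe(); T=R.from_rotvec(o["ee_rot"])
im=cv2.resize(g["image"][185:275,280:400,::-1],None,fx=6.5,fy=6.5,interpolation=cv2.INTER_CUBIC)
for s in(-1,1):
  for x in (-.0095,.0095):
    for y in (.0345,.0535):
      u,v=(proj(g,o["position"]+T.apply([x,s*y,0]))[0]-[280,185]+.5)*6.5; cv2.circle(im,(int(u),int(v)),3,(0,0,255),-1)
cv2.imwrite("pics/s5.png",im)
go(-.105,-.105,.06,-np.pi/2)
E
```

```text
clock: 6.12
position: [0.4532, 0.1675, 0.0648]
ee_rot: [-0.029, -3.141, 0.001]
force: [-0.2, -0.6, -0.8]
width: 0.748
gripper_force: 0.0
clock: 6.37
position: [0.4531, 0.1674, 0.0612]
ee_rot: [-0.029, -3.141, 0.0]
force: [-0.5, -0.3, -0.8]
width: 0.751
gripper_force: 0.0
t 6.42 stn [-0.1064 -0.1066] z 0.0614 head -1.571 F [ 1.1 -0.2  1.2] w 0.75
turn rows [-0.   -0.   -0.01] shift rows now-axes [-0.08 -0.07  0.07] after-turn axes [-0.08 -0.07  0.07] J [-0.6   0.38  0.18  2.08 -0.1   0.68  1.2 ]
```

View pics/s5.png

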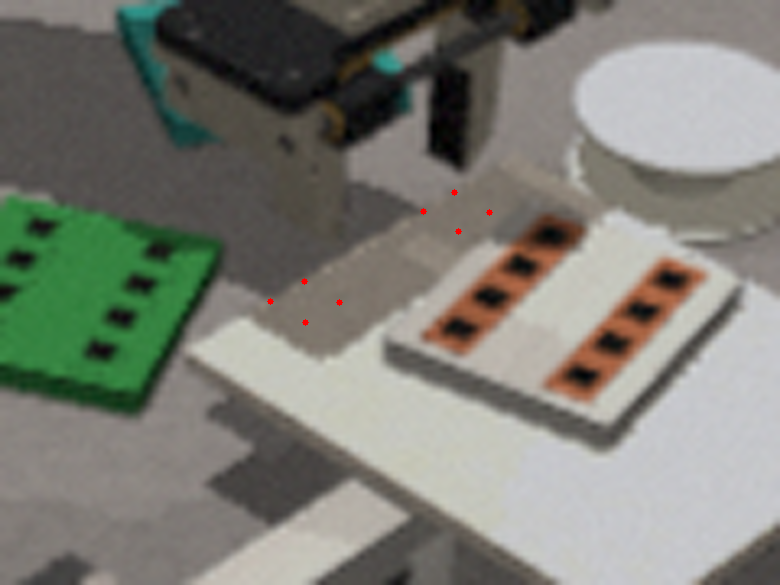

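The scene crop shows the near fingertip at about (315,235), still well above the deck at no force. I'll feel for the deck in small steps.

```bash
python3 -m handwheel '[[0,0,0.25,0,0,0],[0,0,0.25,0,0,0],[0,0,0,0,0,0]]' | grep -E "pos|force:"
python3 -m handwheel '[[0,0,0.1,0,0,0],[0,0,0,0,0,0]]'| grep -E "pos|^force:"
python3 -m handwheel '[[0,0,0.1,0,0,0],[0,0,0,0,0,0]]'| grep -E "pos|^force:"
```

```text
position: [0.4523, 0.1673, 0.0506]
force: [0.4, 0.0, -0.5]
gripper_force: 0.0
position: [0.4527, 0.1675, 0.0493]
force: [-0.1, 0.2, 0.1]
position: [0.4528, 0.1676, 0.0474]
force: [0.2, -0.5, 0.3]
```

```bash
python3 - <<'E'
from h import *
g=cam("scene"); o=observe(); T=R.from_rotvec(o["ee_rot"]); p=o["position"]
# near finger tip bottom: darkest/edge candidates for several heights above TCP
for dz in(0,.01,.02,.03): print(dz,(proj(g,p+T.apply([0,-.044,-dz]))[0]).round(1),(proj(g,p+T.apply([0,.044,-dz]))[0]).round(1))
im=cv2.resize(g["image"][190:260,290:380,::-1],None,fx=8,fy=8,interpolation=cv2.INTER_CUBIC)
for dz in(0,.01,.02,.03):
  for s in (-1,1):
    u,v=(proj(g,p+T.apply([0,s*.044,-dz]))[0]-[290,190]+.5)*8; cv2.circle(im,(int(u),int(v)),3,(0,0,255),-1)
cv2.imwrite("pics/s6.png",im)
E
```

```text
0 [326.2 235.2] [349.4 221.3]
0.01 [326.3 232.1] [349.6 218.2]
0.02 [326.5 228.9] [349.8 215. ]
0.03 [326.6 225.7] [350.1 211.9]
```

View pics/s6.png

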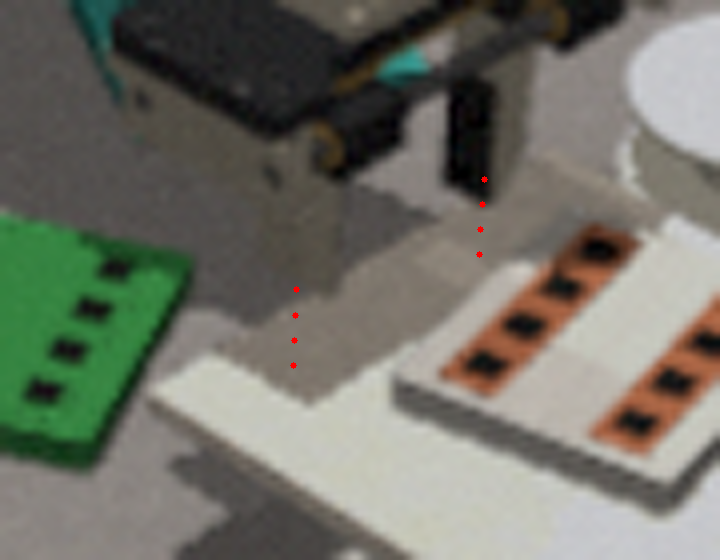

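The tips show at (305,290) and (485,195), about 28 mm above the reported TCP, so they're just above the deck. I'll keep stepping down.

```bash
for i in 1; do
python3 -m handwheel '[[0,0,0.1,0,0,0],[0,0,0,0,0,0]]'| grep -E "pos|^force:"
python3 -m handwheel '[[0,0,0.1,0,0,0],[0,0,0,0,0,0]]'| grep -E "pos|^force:"
done
```

```text
position: [0.4528, 0.1676, 0.0455]
force: [-0.1, 0.3, -0.2]
position: [0.4527, 0.1675, 0.0434]
force: [-0.5, 0.3, 0.1]
```

```bash
python3 -m handwheel '[[-0.4,0,0,0,0,0],[-0.4,0,0,0,0,0],[-0.2,0,0,0,0,0],[-0.2,0,0,0,0,0],[0,0,0,0,0,0]]'| grep -E "pos|^force:"
python3 - <<'E'
from m import *
meas("scene",(290,205,400,290)); go(-.105,-.0575,.0434,-np.pi/2)
E
```

```text
position: [0.4776, 0.1672, 0.0436]
force: [-0.6, -0.1, 0.5]
scene 314 ctr [-0.1014 -0.0474] yaw -1.367 size [136.9  94.7]
t 7.85 stn [-0.1065 -0.0823] z 0.0435 head -1.571 F [0.4 0.5 0.5] w 0.75
turn rows [-0.    0.   -0.01] shift rows now-axes [-1.24 -0.07  0.01] after-turn axes [-1.24 -0.08  0.01] J [-0.57  0.44  0.17  2.04 -0.12  0.67  1.23]
```

```bash
python3 - <<'E'
s=open('h.py').read()
s=s.replace("    v,u=np.nonzero(m)\n","    n_,l_,st,_=cv2.connectedComponentsWithStats(m); m=np.isin(l_,[i for i in range(1,n_) if st[i,4]>25])\n    v,u=np.nonzero(m)\n")
open('h.py','w').write(s)
E
python3 -m handwheel '[[-0.2,0,0,0,0,0],[-0.2,0,0,0,0,0],[0,0,0,0,0,0]]'| grep -E "pos|^force:"
python3 - <<'E'
from m import *
meas("scene",(290,205,400,290)); go(-.105,-.0575,.0434,-np.pi/2)
E
```

```text
position: [0.4855, 0.1671, 0.0436]
force: [-1.2, 0.8, 0.0]
scene 310 ctr [-0.1054 -0.0091] yaw 0.148 size [69.7 94.9]
t 8.15 stn [-0.1065 -0.0742] z 0.0436 head -1.571 F [-0.2  0.1  0.2] w 0.75
turn rows [ 0.    0.01 -0.  ] shift rows now-axes [-0.84 -0.08  0.01] after-turn axes [-0.84 -0.08  0.01] J [-0.56  0.45  0.17  2.03 -0.12  0.67  1.24]
```

```bash
python3 -m handwheel '[[-0.2,0,0,0,0,0],[0,0,0,0,0,0]]'| grep -E "pos|^force:"
python3 - <<'E'
from m import *
meas("scene",(290,205,400,290))
E
python3 -m handwheel '[[-0.2,0,0,0,0,0],[0,0,0,0,0,0]]'| grep -E "pos|^force:"
python3 - <<'E'
from m import *
meas("scene",(290,205,400,290))
E
```

```text
position: [0.4893, 0.167, 0.0437]
force: [-0.7, 1.0, 0.8]
scene 319 ctr [-0.1046 -0.0068] yaw 0.119 size [70.1 94.5]
position: [0.4934, 0.167, 0.0437]
force: [-1.2, 1.5, -1.2]
scene 303 ctr [-0.1027 -0.004 ] yaw 0.086 size [69.4 95. ]
```

```bash
python3 -m handwheel '[[-0.2,0,0,0,0,0],[-0.2,0,0,0,0,0],[0,0,0,0,0,0]]'| grep -E "pos|^force:"
python3 - <<'E'
from m import *
meas("scene",(290,205,400,290));go(-.105,-.0575,.0434,-np.pi/2)
E
```

```text
position: [0.502, 0.1666, 0.0437]
force: [0.1, -0.3, -0.1]
scene 313 ctr [-0.0998  0.0012] yaw 0.02 size [70.  94.8]
t 8.88 stn [-0.1063 -0.0578] z 0.0437 head -1.572 F [ 0.4  0.  -0.9] w 0.75
turn rows [-0.    0.02 -0.01] shift rows now-axes [-0.01 -0.07  0.02] after-turn axes [-0.01 -0.07  0.02] J [-0.55  0.47  0.17  1.99 -0.12  0.69  1.25]
```

Now square: y is +1 mm and yaw 0.02. Next I'll back off, raise, turn 90° and go behind the rear edge.

```bash
python3 -m handwheel '[[0.5,0,0,0,0,0],[1,0,0,0,0,0],[0,0,-1,0,0,0],[0,0,-1,0,0,0],[0,0,-1,0,0,0],[0,0,-1,0,0,1],[0,0,0,0,0,1],[0,0,0,0,0,1]]' 0.6| grep -E "pos|^force:"
python3 -m handwheel '[[0,0,0,0,0,1],[0,0,0,0,0,1],[0,0,0,0,0,1],[0,0,0,0,0,1],[0,0,0,0,0,1],[0,0,0,0,0,1],[0,0,0,0,0,1],[0,0,0,0,0,1]]' | grep -E "pos|^force:"
python3 -m handwheel '[[0,0,0,0,0,1],[0,0,0,0,0,1],[0,0,0,0,0,1],[0,0,0,0,0,1],[0,0,0,0,0,1],[0,0,0,0,0,1],[0,0,0,0,0,1],[0,0,0,0,0,1]]' | grep -E "pos|^force:"
python3 - <<'E'
from m import *
meas("scene",(290,205,400,290));go(-.195,0,.123,-np.pi)
E
```

```text
position: [0.4712, 0.1674, 0.125]
force: [0.1, -0.0, -0.7]
position: [0.4702, 0.167, 0.1236]
force: [0.1, -0.2, -0.4]
position: [0.4702, 0.167, 0.1236]
force: [0.0, -0.0, 0.1]
scene 321 ctr [-0.0997  0.001 ] yaw 0.025 size [69.8 94.7]
t 10.93 stn [-0.1064 -0.0894] z 0.1235 head -2.906 F [0.7 0.7 0.1] w 0.6
turn rows [-0.   -0.    3.37] shift rows now-axes [3.26 5.38 0.03] after-turn axes [4.43 4.47 0.03] J [-0.85  0.34  0.51  2.   -0.21  0.86  0.  ]
```

```bash
python3 -m handwheel '[[0,0,0,0,0,1],[0,0,0,0,0,1],[0,0,0,0,0,1],[0.8,0,0,0,0,0.37],[0.9,0.9,0,0,0,0],[0.9,0.9,0,0,0,0],[0.9,0.9,0,0,0,0],[0.9,0.9,0,0,0,0]]' | grep -E "pos|^force:"
python3 -m handwheel '[[0,0.87,0,0,0,0],[0,0,1,0,0,0],[0,0,1,0,0,0],[0,0,1,0,0,0],[0,0,0,0,0,0]]' | grep -E "pos|^force:"
python3 - <<'E'
from m import *
g=meas("scene",(290,205,400,290));a=meas("top",(245,150,400,250));go(-.195,0,.044,-np.pi)
p=observe()["position"];T=R.from_rotvec(observe()["ee_rot"])
im=cv2.resize(g["image"][170:260,320:440,::-1],None,fx=6,fy=6,interpolation=cv2.INTER_CUBIC)
for dz in(0,.01,.02,.03):
  for s in (-1,1):
    u,v=(proj(g,p+T.apply([0,s*.037,-dz]))[0]-[320,170]+.5)*6; cv2.circle(im,(int(u),int(v)),2,(0,0,255),-1)
cv2.imwrite("pics/s7.png",im)
E
```

```text
position: [0.5434, 0.2554, 0.1236]
force: [0.0, -0.2, 0.8]
position: [0.5577, 0.2533, 0.06]
force: [-1.0, -0.1, -0.5]
scene 329 ctr [-0.0997  0.001 ] yaw 0.025 size [69.8 94.7]
top 464 ctr [-0.1022  0.0014] yaw 0.001 size [95.3 67.6]
t 12.12 stn [-0.1949 -0.0012] z 0.0635 head -3.132 F [-0.1 -0.3  0.3] w 0.6
turn rows [-0.02  0.01  0.14] shift rows now-axes [0.01 0.06 0.98] after-turn axes [0.01 0.06 0.98] J [-0.85  0.59  0.5   1.77 -0.36  0.87 -0.19]
```

View pics/s7.png

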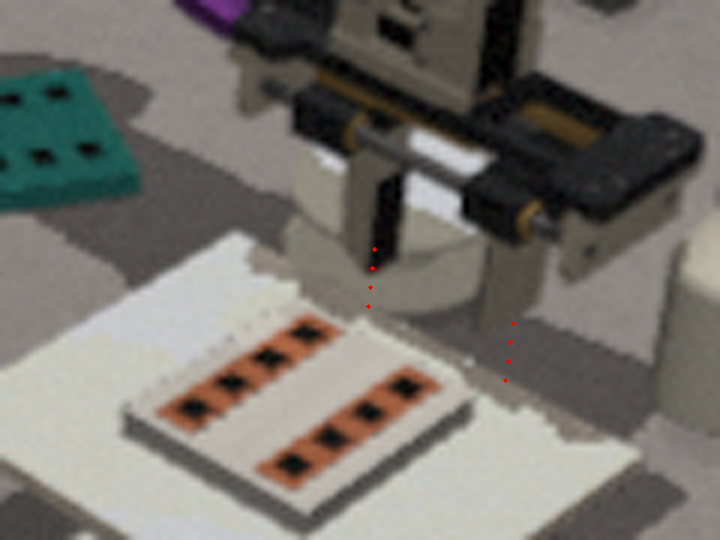

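The crop shows both fingers behind the carrier at (375,265) and (510,325), straddling its centre line, with the carrier square on the deck. I'll go down and push forward.

```bash
python3 -m handwheel '[[0,0.06,0.5,0,0,0.14],[0,0,0.5,0,0,0],[0,0,0,0,0,0],[-0.5,0,0,0,0,0],[-0.5,0,0,0,0,0],[-0.25,0,0,0,0,0],[-0.25,0,0,0,0,0],[0,0,0,0,0,0]]' | grep -E "pos|^force:"
python3 -m handwheel '[[-0.2,0,0,0,0,0],[-0.2,0,0,0,0,0],[-0.2,0,0,0,0,0],[-0.2,0,0,0,0,0],[-0.2,0,0,0,0,0],[0,0,0,0,0,0]]' | grep -E "pos|^force:"
python3 - <<'E'
from m import *
meas("scene",(290,205,400,310));a=meas("top",(245,150,400,250));go(-.155,0,.0436,-np.pi)
E
```

```text
position: [0.5613, 0.2226, 0.0438]
force: [-0.3, 0.3, -0.4]
position: [0.561, 0.2032, 0.0437]
force: [0.1, -0.4, 0.4]
scene 340 ctr [-0.0781  0.0006] yaw 0.002 size [95.2 69.9]
top 421 ctr [-0.0773 -0.0001] yaw 0.033 size [69.4 87.6]
t 13.38 stn [-0.1444  0.0005] z 0.0436 head 3.14 F [ 0.8  0.4 -0.3] w 0.6
turn rows [-0.    0.01 -0.02] shift rows now-axes [ 0.53 -0.03 -0.  ] after-turn axes [ 0.53 -0.03 -0.  ] J [-0.77  0.59  0.48  1.84 -0.37  0.8  -0.11]
```

```bash
for k in 1; do
python3 -m handwheel '[[-0.2,0,0,0,0,0],[-0.2,0,0,0,0,0],[-0.2,0,0,0,0,0],[-0.2,0,0,0,0,0],[-0.2,0,0,0,0,0],[-0.2,0,0,0,0,0],[-0.2,0,0,0,0,0],[-0.2,0,0,0,0,0]]' | grep -E "pos|^force:"
python3 -m handwheel '[[-0.2,0,0,0,0,0],[-0.2,0,0,0,0,0],[-0.2,0,0,0,0,0],[-0.2,0,0,0,0,0],[-0.2,0,0,0,0,0],[-0.2,0,0,0,0,0],[-0.2,0,0,0,0,0],[0,0,0,0,0,0]]' | grep -E "pos|^force:"
done
python3 - <<'E'
from m import *
meas("scene",(250,205,400,330));a=meas("top",(245,150,400,250));go(-.045,0,.0436,-np.pi)
E
```

```text
position: [0.5602, 0.1719, 0.0436]
force: [0.9, 1.4, -1.0]
position: [0.5599, 0.1432, 0.0437]
force: [-0.2, -0.2, -1.0]
scene 376 ctr [-0.0185  0.0008] yaw 0.002 size [96.4 70.1]
top 417 ctr [-0.0148  0.0011] yaw 0.0 size [85.4 68.4]
t 14.82 stn [-0.0847  0.0007] z 0.0437 head 3.14 F [ 0.4  0.4 -0.1] w 0.6
turn rows [ 0.    0.   -0.02] shift rows now-axes [-1.99 -0.03  0.01] after-turn axes [-1.99 -0.03  0.01] J [-0.68  0.57  0.48  1.88 -0.36  0.78 -0.02]
```

```bash
python3 -m handwheel '[[0.15,0,0,0,0,0],[0,0,-0.2,0,0,0],[-0.15,0,0,0,0,0],[-0.15,0,0,0,0,0],[-0.15,0,0,0,0,0],[-0.15,0,0,0,0,0],[-0.15,0,0,0,0,0],[-0.15,0,0,0,0,0]]' | grep -E "pos|^force:"
python3 -m handwheel '[[-0.15,0,0,0,0,0],[-0.15,0,0,0,0,0],[-0.15,0,0,0,0,0],[-0.15,0,0,0,0,0],[-0.15,0,0,0,0,0],[0,0,0,0,0,0]]' | grep -E "pos|^force:"
python3 - <<'E'
from m import *
meas("scene",(250,205,400,330));a=meas("top",(245,150,400,250));go(-.025,0,.0476,-np.pi)
E
```

```text
position: [0.5598, 0.13, 0.048]
force: [-0.6, 5.0, 4.2]
position: [0.5595, 0.114, 0.0479]
force: [-0.5, 1.7, 1.7]
scene 366 ctr [0.0105 0.0005] yaw 0.013 size [96.4 69.9]
top 404 ctr [0.0159 0.0004] yaw 0.027 size [69.4 79.9]
t 16.08 stn [-0.0546  0.0005] z 0.0476 head 3.14 F [1.2 2.2 1.4] w 0.6
turn rows [ 0.    0.01 -0.02] shift rows now-axes [-1.48 -0.03  0.  ] after-turn axes [-1.48 -0.03 -0.  ] J [-0.63  0.55  0.48  1.9  -0.36  0.77  0.03]
```

```bash
python3 -m handwheel '[[-0.15,0,0,0,0,0],[-0.15,0,0,0,0,0],[-0.15,0,0,0,0,0],[-0.15,0,0,0,0,0],[-0.15,0,0,0,0,0],[-0.15,0,0,0,0,0],[-0.15,0,0,0,0,0],[0,0,0,0,0,0]]' | grep -E "pos|^force:"
python3 - <<'E'
from m import *
meas("scene",(250,205,400,330));a=meas("top",(245,150,400,250));go(.0025,0,.0476,-np.pi)
E
```

```text
position: [0.5587, 0.0923, 0.0476]
force: [-0.5, -0.4, 0.2]
scene 386 ctr [0.0333 0.0011] yaw 0.007 size [98.  69.8]
top 418 ctr [0.0386 0.0011] yaw 0.032 size [69.4 79.9]
t 16.85 stn [-0.0338  0.0006] z 0.0477 head 3.14 F [ 0.3 -0.1  0.3] w 0.6
turn rows [ 0.    0.01 -0.02] shift rows now-axes [-1.81 -0.03  0.01] after-turn axes [-1.81 -0.03  0.01] J [-0.6   0.55  0.48  1.91 -0.35  0.77  0.06]
```

```bash
python3 -m handwheel '[[-0.15,0,0,0,0,0],[-0.15,0,0,0,0,0],[-0.15,0,0,0,0,0],[-0.15,0,0,0,0,0],[-0.15,0,0,0,0,0],[0,0,0,0,0,0]]' | grep -E "pos|^force:"
python3 - <<'E'
from m import *
meas("scene",(250,205,400,330));go(.0025,0,.0476,-np.pi)
E
python3 -m handwheel '[[-0.1,0,0,0,0,0],[-0.1,0,0,0,0,0],[-0.1,0,0,0,0,0],[-0.1,0,0,0,0,0],[-0.1,0,0,0,0,0],[-0.1,0,0,0,0,0],[0,0,0,0,0,0]]' | grep -E "pos|^force:"
python3 - <<'E'
from m import *
meas("scene",(250,205,400,330));go(.0025,0,.0476,-np.pi)
E
```

```text
position: [0.5585, 0.0774, 0.0477]
force: [-0.7, 0.4, 1.2]
scene 411 ctr [0.0486 0.001 ] yaw 0.003 size [97.8 70.1]
t 17.4 stn [-0.0185  0.0005] z 0.0477 head 3.14 F [-0.  -0.2  0.2] w 0.6
turn rows [ 0.    0.01 -0.02] shift rows now-axes [-1.05 -0.03  0.  ] after-turn axes [-1.05 -0.03  0.  ] J [-0.58  0.54  0.48  1.92 -0.35  0.77  0.09]
position: [0.5583, 0.0658, 0.0477]
force: [0.1, 1.1, -0.9]
scene 397 ctr [0.0609 0.0019] yaw 0.002 size [95.5 70. ]
t 18.03 stn [-0.0067  0.0005] z 0.0477 head 3.14 F [-0.8 -0.7 -0.7] w 0.6
turn rows [ 0.    0.01 -0.02] shift rows now-axes [-0.46 -0.03  0.  ] after-turn axes [-0.46 -0.03  0.  ] J [-0.55  0.54  0.48  1.92 -0.35  0.76  0.11]
```

```bash
python3 -m handwheel '[[-0.07,0,0,0,0,0],[-0.07,0,0,0,0,0],[-0.07,0,0,0,0,0],[-0.07,0,0,0,0,0],[-0.07,0,0,0,0,0],[-0.07,0,0,0,0,0],[-0.07,0,0,0,0,0],[-0.07,0,0,0,0,0]]' | grep -E "pos|^force:"
python3 - <<'E'
from m import *
meas("scene",(250,205,400,330));go(.0125,0,.0476,-np.pi)
E
python3 -m handwheel '[[-0.05,0,0,0,0,0],[-0.05,0,0,0,0,0],[-0.05,0,0,0,0,0],[0,0,0,0,0,0]]' | grep -E "pos|^force:"
python3 - <<'E'
from m import *
meas("scene",(250,205,400,330));go(.0125,0,.0476,-np.pi)
E
```

```text
position: [0.5581, 0.0552, 0.0476]
force: [-0.5, 2.8, 0.6]
scene 384 ctr [0.071  0.0021] yaw -0.003 size [95.6 70. ]
t 18.75 stn [0.0044 0.0005] z 0.0477 head 3.141 F [ 0.8  1.1 -0.5] w 0.6
turn rows [ 0.    0.   -0.02] shift rows now-axes [-0.41 -0.03  0.  ] after-turn axes [-0.41 -0.03  0.  ] J [-0.54  0.54  0.48  1.93 -0.35  0.76  0.13]
position: [0.558, 0.0523, 0.0477]
force: [-1.0, 3.3, 1.0]
scene 385 ctr [0.0745 0.0021] yaw -0.003 size [96. 70.]
t 19.13 stn [0.0068 0.0005] z 0.0477 head 3.141 F [-0.7  3.  -0.1] w 0.6
turn rows [ 0.   -0.   -0.01] shift rows now-axes [-0.28 -0.03  0.  ] after-turn axes [-0.28 -0.03  0.  ] J [-0.53  0.54  0.48  1.93 -0.35  0.76  0.13]
```

```bash
python3 -m handwheel '[[-0.05,0,0,0,0,0],[-0.05,0,0,0,0,0],[-0.05,0,0,0,0,0],[0,0,0,0,0,0]]' | grep -E "pos|^force:"
python3 -m handwheel '[[-0.05,0,0,0,0,0],[0,0,0,0,0,0]]' | grep -E "pos|^force:"
python3 - <<'E'
from m import *
meas("scene",(250,205,400,330));go(.0125,0,.0476,-np.pi)
E
```

```text
position: [0.558, 0.0491, 0.0476]
force: [0.0, 3.9, 0.1]
position: [0.558, 0.0481, 0.0477]
force: [0.0, 3.9, 0.1]
scene 385 ctr [0.0782 0.002 ] yaw 0.007 size [95.9 69.8]
t 19.68 stn [0.011  0.0005] z 0.0476 head 3.141 F [0.1 3.4 0.9] w 0.6
turn rows [ 0.    0.   -0.01] shift rows now-axes [-0.08 -0.02  0.  ] after-turn axes [-0.08 -0.02  0.  ] J [-0.52  0.54  0.48  1.93 -0.35  0.76  0.14]
```

```bash
python3 -m handwheel '[[-0.04,0,0,0,0,0],[0,0,0,0,0,0]]' | grep -E "pos|^force:"
python3 -m handwheel '[[-0.03,0,0,0,0,0],[0,0,0,0,0,0]]' | grep -E "pos|^force:"
```

```text
position: [0.558, 0.0474, 0.0476]
force: [0.7, 4.4, 2.0]
position: [0.5579, 0.0468, 0.0477]
force: [-0.0, 4.4, 1.2]
```

```bash
python3 -m handwheel '[[-0.03,0,0,0,0,0],[0,0,0,0,0,0]]' | grep -E "pos|^force:"
python3 -m handwheel '[[-0.02,0,0,0,0,0],[0,0,0,0,0,0]]' | grep -E "pos|^force:"
```

```text
position: [0.5579, 0.0462, 0.0476]
force: [0.8, 5.0, 1.3]
position: [0.5579, 0.0458, 0.0477]
force: [0.1, 4.2, 1.0]
```

```bash
python3 -m handwheel '[[-0.03,0,0,0,0,0],[0,0,0,0,0,0]]' | grep -E "pos|^force:"
python3 -m handwheel '[[-0.03,0,0,0,0,0],[0,0,0,0,0,0]]' | grep -E "pos|^force:"
python3 - <<'E'
from m import *
meas("scene",(250,205,400,330));go(.0125,0,.0476,-np.pi)
E
```

```text
position: [0.5579, 0.0452, 0.0476]
force: [-0.2, 4.3, 1.5]
position: [0.5579, 0.0446, 0.0476]
force: [-0.1, 4.4, 1.3]
scene 394 ctr [0.0816 0.0021] yaw -0.006 size [96.4 69.9]
t 20.73 stn [0.0145 0.0005] z 0.0476 head 3.141 F [0.4 4.9 1.4] w 0.6
turn rows [ 0.    0.   -0.01] shift rows now-axes [ 0.1  -0.03  0.  ] after-turn axes [ 0.1  -0.02  0.  ] J [-0.52  0.54  0.48  1.93 -0.35  0.76  0.15]
```

```bash
python3 -m handwheel '[[-0.03,0,0,0,0,0],[0,0,0,0,0,0]]' | grep -E "pos|^force:"
python3 -m handwheel '[[-0.03,0,0,0,0,0],[0,0,0,0,0,0]]' | grep -E "pos|^force:"
```

```text
position: [0.5579, 0.044, 0.0476]
force: [-0.3, 4.5, 2.0]
position: [0.5579, 0.0434, 0.0476]
force: [-0.3, 5.0, 1.6]
```

```bash
python3 -m handwheel '[[-0.02,0,0,0,0,0],[0,0,0,0,0,0]]' | grep -E "pos|^force:"
python3 -m handwheel '[[-0.02,0,0,0,0,0],[0,0,0,0,0,0]]' | grep -E "pos|^force:"
```

```text
position: [0.5579, 0.0431, 0.0476]
force: [0.9, 4.5, 1.6]
position: [0.5579, 0.0431, 0.0476]
force: [0.7, 5.0, 1.8]
```

```bash
python3 -m handwheel '[[-0.02,0,0,0,0,0],[0,0,0,0,0,0]]' | grep -E "pos|^force:"
python3 -m handwheel '[[-0.02,0,0,0,0,0],[0,0,0,0,0,0]]' | grep -E "pos|^force:"
```

```text
position: [0.5579, 0.0432, 0.0477]
force: [-0.3, 7.0, 1.4]
position: [0.5578, 0.0431, 0.0476]
force: [0.0, 8.4, 2.1]
```

Home: the force is rising with no further motion. I'll back off gently and clear away.

```bash
python3 -m handwheel '[[0.05,0,0,0,0,0],[0.1,0,0,0,0,0],[0.3,0,0,0,0,0],[1,0,0,0,0,0],[1,0,0,0,0,0],[1,0,-0.5,0,0,0],[1,0,-1,0,0,0],[1,0,-1,0,0,0]]' | grep -E "pos|^force:"
python3 -m handwheel '[[1,0,-1,0,0,0],[1,0,-1,0,0,0],[1,0,-1,0,0,0],[1,0,0,0,0,0],[1,0,0,0,0,0],[0,0,0,0,0,0],[0,0,0,0,0,0],[0,0,0,0,0,0]]' | grep -E "pos|^force:"
python3 - <<'E'
from m import *
a=cam("top"); s=cam("scene")
for g,b in((a,(245,150,420,250)),(s,(250,205,400,330))):
    k=carrier(g,b,.083); B=tos(k[3]); print(k[0],tos(k[2])[0].round(4),np.round(k[4],2).tolist() if 0 else np.round(k[4][1],1),np.round([np.arctan2(*(B[1]-B[0])[::-1])],3))
go(0,0,.15,-np.pi)
for n in ("roller","collar","spool","bottle","tray","spare"):
    print(n,[np.round(np.array(d["point"])*[640,480],1) for d in place_of(n,"top")[:1]])
E
```

```text
position: [0.559, 0.1507, 0.0975]
force: [0.4, 0.5, -0.5]
position: [0.5617, 0.2495, 0.1573]
force: [0.3, 0.6, -0.9]
443 [0.0802 0.0006] [92.2 67.7] [1.57]
364 [0.0822 0.0004] [95.5 69.9] [1.574]
t 23.17 stn [-0.19    0.0008] z 0.1575 head 3.139 F [ 0.6  0.9 -0.3] w 0.6
turn rows [-0.    0.02 -0.04] shift rows now-axes [-9.5  -0.01  0.38] after-turn axes [-9.5  -0.04  0.37] J [-0.87  0.49  0.54  1.68 -0.28  1.05 -0.26]
roller [array([351.8, 175.8])]
collar [array([366.9, 236. ])]
spool []
bottle []
tray [array([501.9, 235.5])]
spare [array([475.7, 175.4])]
```

Carrier at y ≈ 0.5 mm, square and level (the strip size is unchanged), with its position fixed by contact with the stop. The robot is clear.

```bash
python3 -c "
from cell import sign_off; print(sign_off())"
```

```text
the job is handed in; nothing more can be done
None
```

I handed the job in at about 23 s: the carrier is on the beam, about 0.5 mm off the centre line and square, and pushed against the stop with about 8 N until it would move no further. I judged the plunger flush by feel, not in a picture. The robot backed well clear, and the four bystanders still visible afterwards had not moved; the networks did not report the spool or bottle in the last picture.

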